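# Turn the sharpening stone over and clamp it in its holder

### The job

The knives are to be honed: turn the sharpening stone over so that its smooth face is up and lay it lengthwise on the bed of the stone holder, between the two jaws. Then turn the knob clockwise until both jaws grip the ends of the stone firmly, without over-tightening. Do not let the stone drop or topple, and leave the salt shaker, onion, lemon and ramekin as they stand.

Things in the scene. Friction and masses are not known exactly. Their poses are not given: they have to be found in the camera images.
- stone: The grey sharpening stone, a slab 52 (its x) x 100 (its y) x 24 mm (its z), 0.2 to 0.4 kg. Origin: centre of the smooth face; z points from there to the other broad face, which has grooves across it. At the start it lies on the worktop, grooved face up; it stands steadily on an end.
- holder: The metal stone holder, fixed to the worktop; base 56 (x) x 184 (y) mm, 10 mm high. Origin: centre of its underside, z up. On it a bed block 34 (x) x 84 (y) mm, top 25 mm high (fingers pass down beside it). A jaw stands at each end of the bed (along y): 50 mm wide, top 41 mm high, its rear at most 83 mm from the middle. The knob stands 88 mm from the middle at -x.
- bed (a point): Centre of the top of the holder's bed; axes as the holder's. The stone belongs here, its length along y.
- jaw_left: Rubber pad of the holder's jaw at +y, 44 mm wide, 27 to 41 mm high; origin at worktop height under the middle of the 7 mm thick pad, so the gripping face is 3.5 mm nearer to the bed's middle. It is sprung: about 3 N when the stone first presses it, 6 N more for each mm (0.125 rad of the knob) after both jaws touch.
- jaw_right: The like jaw at -y. Both jaws move inwards together, equally.
- clamp_knob (a joint): Knob on an upright axis, with a bar grip. Value in rad: 0 is fully open (faces 60 mm from the bed's middle), grows clockwise seen from above, to 2.2; 1 rad moves each jaw 8 mm inwards. It starts at 0 to 0.6, stays where it is left, and takes about 0.3 N m to turn, rising by 0.016 N m for each N of jaw force.
- clamp_knob_grip (a point): On the knob's axis at the height to grip the bar. The point turns with the knob; the bar lies along the point's x: 46 mm long, 14 mm thick, 32 mm high, its top 60 mm above the worktop and its foot 28 mm above it, on a round housing of radius 36 mm.
- ramekin: Bystander: small white dish, 69 x 69 x 38 mm; origin at the centre of its underside.
- lemon: Bystander: lemon, 78 x 55 x 56 mm; origin under its centre.
- salt_shaker: Bystander: salt shaker, 44 mm across, 90 mm high; origin at the centre of its underside.
- onion: Bystander: onion, 71 x 70 x 72 mm; origin under its centre.

How it is judged:
On the way, in this order (a step that is already met when the one before it is completed fails the run):
1. the stone lies on the bed of the holder, smooth face up (angle between stone's own z axis and vertical above 2.99 rad and horizontal distance between stone and bed below 0.016 m and angle between the y axis of stone and the y axis of holder, either way round below 0.2 rad and z of stone in the frame of bed below 0.028 m), for 0.2 s.
2. both jaws grip the stone (contact force between each of jaw_left, jaw_right and stone above 5 N), for 0.2 s.
At the end, for the whole second after the job is handed in: The stone lies at rest flat on the bed, smooth face up (within 0.1 rad), its middle within 9 mm of the bed's middle and its length within 0.1 rad of the holder's, and each jaw presses on it with more than 5 N (all of step 2 and angle between stone's own z axis and vertical above 3.04 rad and horizontal distance between stone and bed below 0.009 m and angle between the y axis of stone and the y axis of holder, either way round below 0.1 rad and z of stone in the frame of bed between 0.021 and 0.027 m and linear speed of stone below 0.01 m/s); the robot touches nothing.
It fails at once if the stone is dropped or topples: it moves faster than 0.6 m/s with no finger on it (linear speed of stone above 0.6 m/s and contact force between the fingers and stone below 0.1 N).
It fails at once if the clamp is over-tightened: both jaws press with more than 30 N (contact force between each of jaw_left, jaw_right and stone above 30 N).
It fails at once if a bystander (ramekin, lemon, salt shaker, onion) is moved by more than 30 mm (distance of any of ramekin, lemon, salt_shaker, onion from where it was at the start of the episode above 0.03 m).
It also fails if it takes over 72 s, if anything falls off the work surface, if the arm or the gripper's body presses on something with over 40 N, if the wrist force passes 120 N, or if a joint passes its speed limit or range.

### The arm

A 6-joint arm with a two-finger parallel gripper is mounted at the origin on a cart in front of the work surface, level with it; the furniture and walls round the work are solid. World frame = base frame: x ahead of the robot, y to its left, z up, the work surface at z = 0. Lengths are in m, angles in rad, forces in N, time in s.
With the tool pointing down it reaches from about 0.375 to 0.975 m from the base axis. Payload 3.8 kg.
Tool frame: the origin (TCP) lies at the centre of the arm's flange, where the gripper is bolted on; the fingertips stand 173 mm ahead of it and the grasp point (between the pads) lies 155 mm ahead of it (bot.tip_reach is the distance from the TCP to the fingertips, in m); z points along the fingers, y is the line along which they close (so a half turn about z gives the same grasp; the last joint's range is limited). The gripper opens to 85 mm and grips with 20 to 120 N. Pads are 22 mm wide; open, the fingers measure 114 mm over their backs; the gripper's body (76 mm by 85 mm) begins 54 mm behind the grasp point. The pads swing forward as they close: fully open they stand 13 mm farther back than shut.
Start: joints at [-1.265, 0.264, 1.604, -0, 1.274, -0.037], TCP at [0.227, -0.636, 0.405] pointing down, gripper open.
Joint ranges: [-2.63, 2.63], [-0.94, 2.18], [0.31, 2.57], [-1.31, 4.45], [0, 2.66], [-2.55, 2.55]. Speed limits (rad/s): [2.57, 2.57, 3.14, 3.14, 3.14, 3.14].

### API

Orientations are given as a rotation vector (axis times angle).
In Python, from workcell import bot gives the robot as it stands.
- The arm moves only by the tool drive_tool, never from a script. Its arguments are lists of equal length, an entry for each row: "claw": the finger opening in mm, from 0 to 85.4; "slide": the shift along the world's x, y, z each as a share of 0.5 m, from -1 to 1, a list of three; "yaw": the turn about the world's z as a share of 180 degrees, from -1 to 1. A call has 1 to 8 rows; each row is the pose to reach, as a shift and turn from the pose commanded when the call began, turning the shorter way round; what a row does not reach only later rows make up. A row lasts 1/12 s, in which the tool goes at most 41.7 mm and 7.16 degrees, less where a joint would pass 70% of its speed; a pose out of reach is approached as far as the arm can. A call with a number of a shift or a turn outside -1 to 1 is refused whole. A call with a gripper value outside its range is refused whole. The fingers move at their own pace and stop on an object; "newtons" is the grip in N (left out, the last holds). Time passes only in rows, so rows that repeat a pose let the fingers close. It gives the time, the measured TCP pose, the force, the opening and the grip force at its end, in the units of the state.
- bot.read_state(): the state, without advancing time (a new reading comes with each control period).
- bot.read_camera(name): name is "scene" or "top" or "wrist"; returns a dict with "color" (480x640x3 uint8, red, green, blue), "depth" (480x640 float32, m along the optical axis (not along the pixel's ray), 0 where there is no reading), "mtx" (3x3 intrinsics, pixels), "k1" (the pictures are not rectified: a ray, as slopes to the right and down, at radius r is drawn at 1 + k1 r^2 times it, then the intrinsics apply), "eye" and "rotation" of the camera in the world. Camera axes: x right, y up, looking along -z (the intrinsics and any distortion apply to the point x, -y, -z); pixel columns grow to the right and rows downward; lengths in m; the calibration is good to about 2 mm. A picture is of the moment at which its call begins.
- bot.finish_job(): hands the job in; it is judged then, once.
The state is a dict: "time": time; "q": joint angles; "joint_vel": joint speeds; "joint_torque": joint torques, N m; "tool_pos": TCP position; "tcp_rot": TCP orientation; "wrist_force": force on the tool from outside, world axes, zero at the start; "torque": the same for the moment, N m; "width": opening from 0.0 (shut) to 1.0 (fully open); "grip_force": force on a finger pad.
Only numpy, scipy, OpenCV 4.12 (cv2) and the standard library are available. Lean on these libraries where they do the work, as an engineer would, in place of code of your own. Each camera call takes 0.05 s, during which the arm holds its last target. There are 200 camera calls.

## Working session

There is one attempt and no reset: what is moved stays moved. The work goes in short steps, Python scripts to look and compute and a tool call to move; the robot and the scene stay as the last step left them, time stands still between calls to the robot, and variables do not carry over. Pictures are saved under pics/ and viewed, at most 10 in all, crops included, and the job is handed in when it is done.

Besides the shell and the picture viewer there is one more tool, called in YAML: its name, and indented under it one key for each argument. drive_tool: Moves the arm, as the interface text tells. Shift numbers are shares of 0.5 m and turn numbers shares of 180 degrees, none past 1 either way. Its arguments: {"type":"object","properties":{"claw":{"type":"array","items":{"type":"number"}},"slide":{"type":"array","items":{"type":"array","items":{"type":"number"}}},"yaw":{"type":"array","items":{"type":"number"}},"newtons":{"type":"number"}},"required":["claw","slide","yaw"]}

```bash
mkdir -p pics; ls; cat > h.py <<'E'
import numpy as np, cv2
from workcell import bot
def shot(name,tag):
    c=bot.read_camera(name); cv2.imwrite(f'pics/{tag}.png',c['color'][:,:,::-1]); np.savez(f'{tag}.npz',**c); return c
def ray(c,uv):
    uv=np.atleast_2d(np.float64(uv)); K=c['mtx']; d=(uv-[K[0,2],K[1,2]])/[K[0,0],K[1,1]]
    s=d.copy()
    for _ in range(20): s=d/(1+float(c['k1'])*(s**2).sum(1,keepdims=True))
    return np.c_[s[:,0],-s[:,1],-np.ones(len(s))]@c['rotation'].T
def plane(c,uv,z):
    r=ray(c,uv); e=c['eye']; return e+r*((z-e[2])/r[:,2])[:,None]
def dep(c,uv):
    uv=np.atleast_2d(uv); i=np.round(uv).astype(int); return c['eye']+ray(c,uv)*c['depth'][i[:,1],i[:,0]][:,None]
def tri(c1,u1,c2,u2):
    a,b=ray(c1,u1)[0],ray(c2,u2)[0]; s=np.linalg.lstsq(np.c_[a,-b],c2['eye']-c1['eye'],rcond=None)[0]
    p,q=c1['eye']+a*s[0],c2['eye']+b*s[1]; return (p+q)/2,np.linalg.norm(p-q)
def load(t): return dict(np.load(t+'.npz'))
E
python3 - <<'E'
from h import *
for n in ['scene','top']:
    c=shot(n,n+'0'); print(n,c['eye'],c['rotation'].round(3).tolist(),c['mtx'].tolist(),c['k1'])
print(bot.read_state(), bot.tip_reach)
E
```

```text
pics
scene [-0.62709868  0.97934705  0.93019494] [0.572, -1.071, -1.982] [[578.4829592876633, 0.0, 317.09848968487205], [0.0, 578.4829592876633, 238.59002000132125], [0.0, 0.0, 1.0]] -0.13951407273844166
top [0.34217585 0.17650911 1.26010767] [0.089, -0.079, -1.559] [[521.238735005262, 0.0, 327.345401488895], [0.0, 521.238735005262, 238.1096311462601], [0.0, 0.0, 1.0]] -0.07517712520443878
{'time': 0.1, 'q': array([-1.26492222e+00,  2.64710997e-01,  1.60525588e+00,  2.27093498e-05,
        1.27372186e+00, -3.68907885e-02]), 'joint_vel': array([-0.00051282, -0.00317279, -0.00243411,  0.0002794 ,  0.00065209,
        0.00057897]), 'joint_torque': array([-5.03190095e-04, -5.16705751e+01, -3.68593168e+01, -2.12027417e-04,
        6.25982400e-03, -2.34563430e-05]), 'tool_pos': array([ 0.22677566, -0.63543284,  0.40345384]), 'tcp_rot': array([-3.09352029e+00, -5.35416930e-01,  4.07423895e-04]), 'wrist_force': array([ 0.51828694,  0.54511127, -0.25376191]), 'torque': array([ 0.00126792, -0.04079926, -0.01579191]), 'grip_force': 0.0, 'width': 0.9987123004174213} 0.1734
```

```bash
sed -i "s/    c=bot.read_camera(name);/    c=bot.read_camera(name); c['rotation']=cv2.Rodrigues(np.float64(c['rotation']))[0];/" h.py
python3 - <<'E'
import numpy as np,cv2
for n in ['scene0','top0']:
    c=dict(np.load(n+'.npz')); c['rotation']=cv2.Rodrigues(np.float64(c['rotation']))[0]; np.savez(n+'.npz',**c)
E
```

```text
(no output)
```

View pics/top0.png

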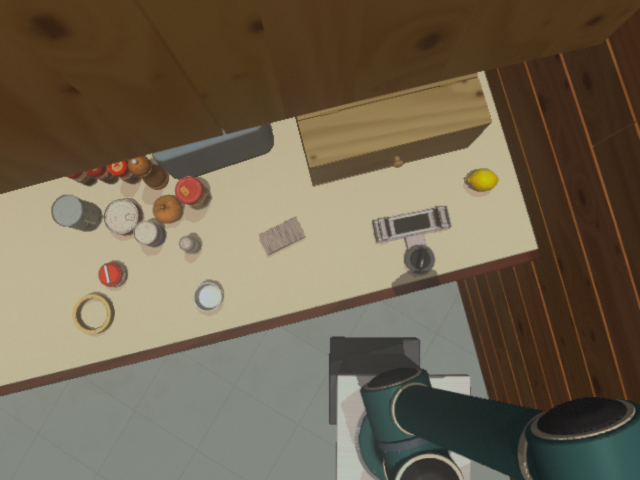

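View pics/scene0.png

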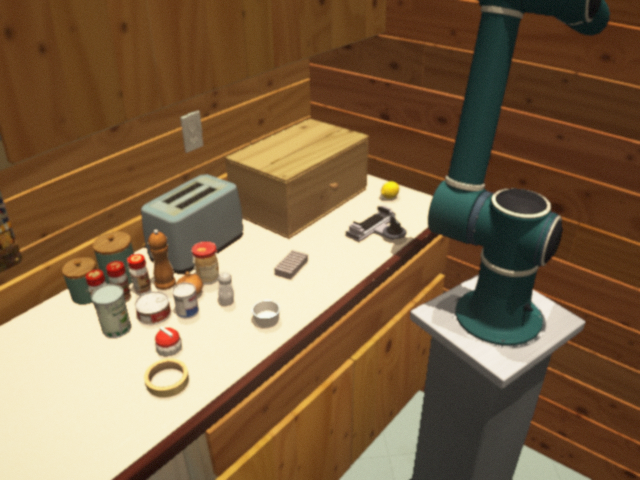

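The top view shows the stone at (282,235) with its length running roughly left to right (towards +y). The holder is at (412,224), its knob at (419,258), ramekin at (208,296), shaker at (189,243), lemon at (482,180) and onion at (168,208). The scene view agrees.

```bash
python3 - <<'E'
from h import *
c=load('top0'); s=load('scene0')
for n,u in dict(stone=(282,235),bed=(412,224),knob=(419,258),knobside=(427,268),ramekin=(208,296),shaker=(188,241),lemon=(482,180),table=(340,260),box=(400,120),boxfront=(315,183),cab=(250,50)).items(): print(n,dep(c,u).round(3))
im=cv2.cvtColor(c['color'],cv2.COLOR_RGB2HSV)
P=c['eye']+(ray(c,np.indices((480,640))[::-1].reshape(2,-1).T)*c['depth'].reshape(-1,1)); z=P[:,2].reshape(480,640)
def rect(box,m,zz):
    x0,y0,x1,y1=box; k=np.zeros_like(m); k[y0:y1,x0:x1]=m[y0:y1,x0:x1]
    cs=cv2.findContours(k,cv2.RETR_EXTERNAL,cv2.CHAIN_APPROX_NONE)[0]; q=max(cs,key=cv2.contourArea)[:,0]
    w=plane(c,q,zz)[:,:2]*1000; r=cv2.minAreaRect(np.float32(w)); print(r, cv2.boxPoints(r).round().tolist())
rect((250,210,315,262),((z>.012)&(z<.04)).astype(np.uint8),.024)
rect((360,195,465,248),((z>.033)&(z<.06)).astype(np.uint8),.041)
rect((360,195,465,285),((z>.006)&(z<.08)).astype(np.uint8),.02)
rect((400,238,440,280),((z>.05)&(z<.08)).astype(np.uint8),.06)
cv2.imwrite('pics/a.png',cv2.resize(c['color'][190:290,240:470,::-1],None,fx=3.4,fy=3.4,interpolation=cv2.INTER_CUBIC))
E
```

```text
stone [[0.483 0.294 0.02 ]]
bed [[ 0.512 -0.017  0.024]]
knob [[ 0.429 -0.029  0.048]]
knobside [[ 0.407 -0.052  0.023]]
ramekin [[0.335 0.471 0.004]]
shaker [[0.459 0.503 0.084]]
lemon [[ 0.614 -0.18   0.056]]
table [[ 0.425  0.154 -0.003]]
box [[0.708 0.033 0.2  ]]
boxfront [[0.607 0.216 0.036]]
cab [[0.592 0.262 0.751]]
((480.20263671875, 294.50311279296875), (53.493072509765625, 99.79595947265625), 26.70616912841797) [[434.0, 327.0], [479.0, 238.0], [527.0, 262.0], [482.0, 351.0]]
((526.231689453125, -80.13453674316406), (48.016292572021484, 23.24789810180664), 13.173564910888672) [[500.0, -74.0], [506.0, -97.0], [552.0, -86.0], [547.0, -63.0]]
((465.950927734375, -26.51074981689453), (150.85939025878906, 184.19015502929688), 12.542386054992676) [[372.0, 47.0], [412.0, -133.0], [560.0, -100.0], [520.0, 80.0]]
((426.8714294433594, -35.13622283935547), (14.95490550994873, 46.08237075805664), 78.19609832763672) [[403.0, -38.0], [448.0, -47.0], [451.0, -33.0], [406.0, -23.0]]
```

View pics/a.png

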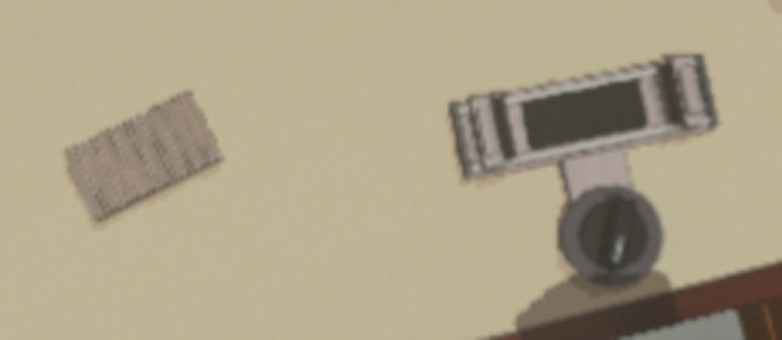

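The crop shows the stone with its grooves across it, the holder's open jaws, and the knob's bar. The positions agree with each other: the stone measures 53x100 at (480,294) and the knob sits 88 mm from the holder's middle (513,-16). I'll go to the stone's far end.

drive_tool:
  claw: [85,85,85,85,85,85,85,85]
  slide:
    - [0.4,0.5,0]
    - [0.4,0.5,0]
    - [0.4,0.5,0]
    - [0.4,0.5,0]
    - [0.4,0.5,0]
    - [0.4,0.5,0]
    - [0.4,0.5,0]
    - [0.4,0.5,0]
  yaw: [0.31,0.31,0.31,0.31,0.31,0.31,0.31,0.31]
  newtons: 20

```text
time: 0.77
tool_pos: [0.4283, -0.3828, 0.4042]
tcp_rot: [-2.477, -1.93, -0.002]
wrist_force: [-1.0, 0.0, 0.4]
width: 0.991
grip_force: 0.0
```

drive_tool:
  claw: [85,85,85,85,85,85,85,85]
  slide:
    - [0.1,0.65,0]
    - [0.1,0.65,0]
    - [0.1,0.65,0]
    - [0.1,0.65,0]
    - [0.1,0.65,0]
    - [0.1,0.65,0]
    - [0.1,0.65,0]
    - [0.1,0.65,0]
  yaw: [0.23,0.23,0.23,0.23,0.23,0.23,0.23,0.23]

```text
time: 1.43
tool_pos: [0.4764, -0.0584, 0.4044]
tcp_rot: [-1.644, -2.676, -0.0]
wrist_force: [1.1, 0.4, 0.2]
width: 0.997
grip_force: 0.0
```

drive_tool:
  claw: [85,85,85,85,85,85,85,85]
  slide:
    - [-0.037,0.65,0]
    - [-0.037,0.65,0]
    - [-0.037,0.65,0]
    - [-0.037,0.65,0]
    - [-0.037,0.65,0]
    - [-0.037,0.65,0]
    - [-0.037,0.65,0]
    - [-0.037,0.65,0]
  yaw: [0,0,0,0,0,0,0,0]

```text
time: 2.1
tool_pos: [0.4574, 0.2669, 0.4044]
tcp_rot: [-1.643, -2.677, -0.0]
wrist_force: [0.2, -0.3, 0.4]
width: 0.995
grip_force: 0.0
```

```bash
python3 - <<'E'
from h import *
c=shot('wrist','w1'); print(c['eye'],c['rotation'].round(2).tolist())
E
```

```text
[0.42376957 0.33523153 0.37315943] [[0.89, -0.43, -0.14], [0.45, 0.85, 0.27], [0.0, -0.3, 0.95]]
```

View pics/w1.png

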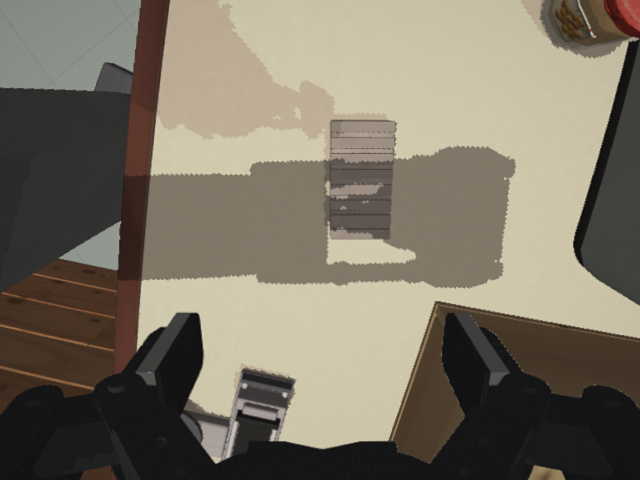

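The wrist view shows the stone's corners at about (330,121), (396,122), (390,238) and (329,236), with its sides parallel to the image columns. The fingers come in at the bottom.

```bash
python3 - <<'E'
from h import *
c=load('w1');t=load('top0')
w=[(330,121),(396,122),(390,237),(329,236)]
P=plane(c,w,.024)*1000;print(P.round(1).tolist(),P.mean(0).round(1),'len',np.linalg.norm(P[0]-P[3]),np.linalg.norm(P[0]-P[1]))
d=(P[0]+P[1]-P[2]-P[3])[:2]; print('axis',np.degrees(np.arctan2(d[1],d[0])))
# top corners from crop (px/3.4+offset)
for u,v in zip([(240+66/3.4,190+150/3.4),(240+190/3.4,190+92/3.4)],[0,0]): print(plane(t,u,.024)*1000)
for a,b in [((240+66/3.4,190+150/3.4),1),((240+98/3.4,190+220/3.4),0),((240+222/3.4,190+158/3.4),3),((240+190/3.4,190+92/3.4),2)]: print(tri(t,a,c,w[b]))
E
```

```text
[[435.2, 327.0, 24.0], [482.9, 350.6, 24.0], [526.5, 263.7, 24.0], [478.7, 240.5, 24.0]] [480.8 295.4  24. ] len 96.81453199250988 53.21277884621659
axis 116.65757877933682
[[483.72982897 347.82147233  24.        ]]
[[525.72361369 261.16758033  24.        ]]
(array([ 0.486947  ,  0.3515314 , -0.00149172]), np.float64(0.0006834747809397136))
(array([0.43596202, 0.32649246, 0.00462875]), np.float64(0.00018087928785620496))
(array([0.48000946, 0.23829158, 0.01592172]), np.float64(2.1519704096676701e-07))
(array([0.52746034, 0.26202543, 0.01779791]), np.float64(0.001823093158094011))
```

drive_tool:
  claw: [85,85,85,85,85,85,85]
  slide:
    - [0.0085,0.131,0]
    - [0.0085,0.131,0]
    - [0.0085,0.131,-0.3]
    - [0.0085,0.131,-0.3]
    - [0.0085,0.131,-0.3]
    - [0.0085,0.131,-0.3]
    - [0.0085,0.131,-0.3]
  yaw: [0,0,0,0,0,0,0]

```text
time: 2.73
tool_pos: [0.4592, 0.3274, 0.2471]
tcp_rot: [-1.642, -2.671, 0.02]
wrist_force: [0.2, -1.2, 0.1]
width: 0.993
grip_force: 0.0
```

drive_tool:
  claw: [85,85,85]
  slide:
    - [0,0,0]
    - [0,0,0]
    - [0,0,0]
  yaw: [0,0,0]

```text
time: 2.98
tool_pos: [0.464, 0.3305, 0.2577]
tcp_rot: [1.644, 2.674, 0.007]
wrist_force: [-0.5, -0.5, 0.6]
width: 0.998
grip_force: 0.0
```

drive_tool:
  claw: [85,85,85,85,85,85,85,85]
  slide:
    - [-0.002,0.004,-0.05]
    - [-0.002,0.004,-0.09]
    - [-0.002,0.004,-0.12]
    - [-0.002,0.004,-0.14]
    - [-0.002,0.004,-0.152]
    - [-0.002,0.004,-0.152]
    - [-0.002,0.004,-0.152]
    - [-0.002,0.004,-0.152]
  yaw: [0,0,0,0,0,0,0,0]

```text
time: 3.65
tool_pos: [0.4624, 0.3323, 0.1801]
tcp_rot: [1.645, 2.675, 0.004]
wrist_force: [0.1, -0.2, 0.4]
width: 0.996
grip_force: 0.0
```

drive_tool:
  claw: [60,50,40,40,40,40,40,40]
  slide:
    - [0,0,0]
    - [0,0,0]
    - [0,0,0]
    - [0,0,0]
    - [0,0,0]
    - [0,0,0]
    - [0,0,0]
    - [0,0,0]
  yaw: [0,0,0,0,0,0,0,0]
  newtons: 20

```text
time: 4.32
tool_pos: [0.4619, 0.332, 0.1794]
tcp_rot: [1.645, 2.676, 0.001]
wrist_force: [-2.1, -0.7, 5.7]
width: 0.606
grip_force: 22.5
```

drive_tool:
  claw: [40,40,40,40,40,40,40,40]
  slide:
    - [0.0008,-0.0015,0.008]
    - [0.0015,-0.003,0.016]
    - [0.0026,-0.005,0.024]
    - [0.0038,-0.0075,0.032]
    - [0.0052,-0.01,0.04]
    - [0.0066,-0.013,0.047]
    - [0.0083,-0.0165,0.055]
    - [0.01,-0.02,0.062]
  yaw: [0,0,0,0,0,0,0,0]

```text
time: 4.98
tool_pos: [0.4667, 0.3216, 0.2101]
tcp_rot: [1.645, 2.676, 0.0]
wrist_force: [0.7, -0.2, -4.0]
width: 0.601
grip_force: 21.7
```

```bash
python3 - <<'E'
from h import *
c=shot('scene','s1'); w=shot('wrist','w2')
a=cv2.resize(c['color'][200:300,240:360],(600,500),interpolation=cv2.INTER_CUBIC)
cv2.imwrite('pics/b.png',np.hstack([a[:,:,::-1][:480],w['color'][:480,200:400,::-1]]))
E
```

```text
(no output)
```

View pics/b.png

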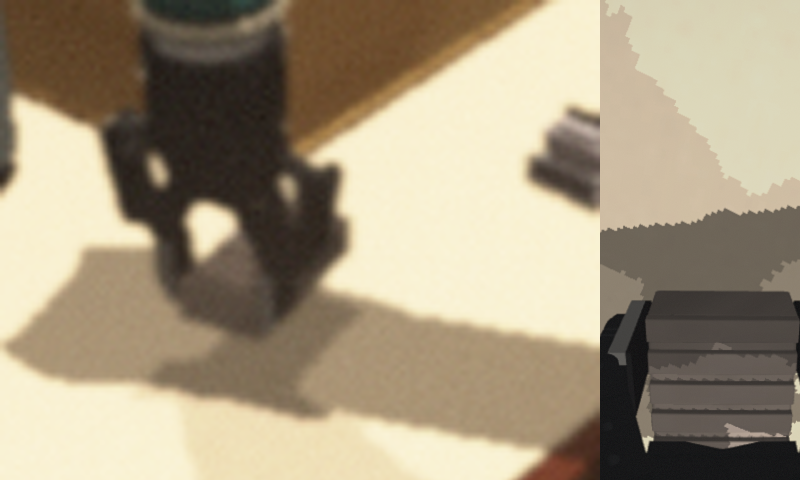

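The stone is held between the fingers. The wrist crop shows its end face at rows 292-320 and the grooved face below that. I'll get the tilt from wrist depth.

```bash
cat >> h.py <<'E'
def tilt(c,r0=335,r1=435,c0=260,c1=385):
    v,u=np.mgrid[r0:r1:4,c0:c1:4]; P=dep(c,np.c_[u.ravel(),v.ravel()]); P=P[np.isfinite(P).all(1)]
    a=np.array([-.449,.894]); m=P.mean(0); 
    for _ in range(3):
        n=np.linalg.svd(P-P.mean(0),full_matrices=False)[2][2]; r=abs((P-P.mean(0))@n); P=P[r<=max(np.percentile(r,90),.001)]
    n*=np.sign(n[2]); print('n',n.round(3),'tilt',np.degrees(np.arctan2(-n[:2]@a,n[2])).round(1),'mean',P.mean(0).round(4),'rms',r.std().round(4))
    s=(P[:,:2]-[.4805,.295])@a; print('s range',s.min(),s.max(),'z',P[s.argmin(),2],P[s.argmax(),2])
E
python3 -c "
from h import *
tilt(load('w2')); c=load('w2')
for r in range(285,450,12): print(r,dep(c,(320,r)).round(3))"
```

```text
n [ 0.007 -0.01   1.   ] tilt 0.7 mean [0.4764 0.3053 0.0546] rms 0.0005
s range -0.010303871624537293 0.03249221378338132 z 0.05371289430174084 0.05612641850685464
285 [[ 0.469  0.318 -0.   ]]
297 [[0.464 0.329 0.037]]
309 [[0.464 0.329 0.048]]
321 [[0.464 0.328 0.055]]
333 [[0.466 0.324 0.055]]
345 [[0.469 0.318 0.052]]
357 [[0.471 0.316 0.055]]
369 [[0.473 0.311 0.055]]
381 [[0.476 0.305 0.052]]
393 [[0.477 0.303 0.055]]
405 [[0.481 0.295 0.052]]
417 [[0.482 0.293 0.055]]
429 [[0.485 0.287 0.054]]
441 [[0.487 0.282 0.054]]
```

The pads hold the stone rigidly: it was lifted level, with tilt near 0. I'll put it back and regrip only its corner with a small patch, so that it can pivot in the pads.

drive_tool:
  claw: [40,40,40,40,40,60,85,85]
  slide:
    - [-0.005,0.01,-0.03]
    - [-0.008,0.016,-0.05]
    - [-0.01,0.02,-0.06]
    - [-0.01,0.02,-0.062]
    - [-0.01,0.02,-0.062]
    - [-0.01,0.02,-0.062]
    - [-0.01,0.02,-0.062]
    - [-0.01,0.02,-0.062]
  yaw: [0,0,0,0,0,0,0,0]

```text
time: 5.75
tool_pos: [0.4619, 0.332, 0.1788]
tcp_rot: [1.645, 2.676, 0.001]
wrist_force: [-0.1, 0.7, -0.3]
width: 0.953
grip_force: 0.0
```

drive_tool:
  claw: [85,85,85,60,40,40,40,40]
  slide:
    - [-0.0135,0.027,0.021]
    - [-0.0135,0.027,0.021]
    - [-0.0135,0.027,0.021]
    - [-0.0135,0.027,0.021]
    - [-0.0135,0.027,0.021]
    - [-0.0135,0.027,0.021]
    - [-0.0135,0.027,0.021]
    - [-0.0135,0.027,0.021]
  yaw: [0,0,0,0,0,0,0,0]

```text
time: 6.42
tool_pos: [0.4548, 0.3448, 0.1891]
tcp_rot: [-1.645, -2.676, 0.002]
wrist_force: [-1.6, -2.2, 3.4]
width: 0.587
grip_force: 20.3
```

drive_tool:
  claw: [40,40,40,40]
  slide:
    - [0,0,0]
    - [0,0,0]
    - [0.0008,-0.0015,0.01]
    - [0.0015,-0.003,0.02]
  yaw: [0,0,0,0]

```text
time: 6.75
tool_pos: [0.4554, 0.3435, 0.1987]
tcp_rot: [-1.645, -2.676, 0.002]
wrist_force: [0.6, -1.0, -3.8]
width: 0.583
grip_force: 21.1
```

```bash
python3 - <<'E'
from h import *
c=shot('wrist','w3'); s=bot.read_state(); print({k:s[k] for k in ('tool_pos','wrist_force','width','grip_force')})
for r in range(270,450,12): print(r,dep(c,(320,r)).round(3),dep(c,(360,r)).round(3))
E
```

```text
{'tool_pos': array([0.45592705, 0.34376771, 0.20002775]), 'wrist_force': array([-1.37961405, -0.45679157, -1.94098765]), 'width': 0.5844509147855764, 'grip_force': 21.156397461891174}
270 [[ 0.452  0.351 -0.001]] [[ 0.467  0.358 -0.001]]
282 [[ 0.454  0.346 -0.   ]] [[ 0.47   0.353 -0.001]]
294 [[0.457 0.341 0.   ]] [[ 0.472  0.348 -0.001]]
306 [[ 0.459  0.336 -0.   ]] [[ 0.476  0.343 -0.002]]
318 [[0.458 0.338 0.015]] [[0.472 0.345 0.016]]
330 [[0.458 0.338 0.024]] [[0.472 0.345 0.025]]
342 [[0.459 0.337 0.031]] [[0.472 0.343 0.031]]
354 [[0.461 0.333 0.032]] [[0.422 0.412 0.167]]
366 [[0.464 0.327 0.031]] [[0.478 0.333 0.03 ]]
378 [[0.466 0.322 0.031]] [[0.48  0.329 0.031]]
390 [[0.47  0.315 0.028]] [[0.483 0.323 0.029]]
402 [[0.472 0.312 0.03 ]] [[0.485 0.319 0.031]]
414 [[0.476 0.303 0.027]] [[0.489 0.313 0.029]]
426 [[0.477 0.301 0.03 ]] [[0.492 0.307 0.029]]
438 [[0.482 0.291 0.025]] [[0.497 0.298 0.025]]
```

It pivots now: a tilt of about 7° for the 10 mm lifted. I'll go on along the arc to 40°.

drive_tool:
  claw: [40,40,40,40,40,40,40,40]
  slide:
    - [0.003,-0.006,0.013]
    - [0.0064,-0.0127,0.029]
    - [0.0103,-0.0206,0.044]
    - [0.0147,-0.0293,0.058]
    - [0.0198,-0.0393,0.071]
    - [0.0252,-0.0502,0.084]
    - [0.0312,-0.0622,0.095]
    - [0.0312,-0.0622,0.095]
  yaw: [0,0,0,0,0,0,0,0]

```text
time: 7.47
tool_pos: [0.4724, 0.3118, 0.2483]
tcp_rot: [1.646, 2.674, 0.003]
wrist_force: [0.5, 1.5, -1.1]
width: 0.584
grip_force: 21.2
```

```bash
python3 - <<'E'
from h import *
c=shot('wrist','w4'); s=bot.read_state(); print({k:s[k] for k in ('tool_pos','wrist_force','width','grip_force')})
a=np.array([-.449,.894])
for r in range(260,480,14):
    p=dep(c,(320,r))[0]; print(r,((p[:2]-[.4805,.295])@a).round(3),p[2].round(3))
c=shot('scene','s2'); cv2.imwrite('pics/c.png',cv2.resize(c['color'][200:300,240:360,::-1],(600,500),interpolation=cv2.INTER_CUBIC))
E
```

```text
{'tool_pos': array([0.47202704, 0.31225071, 0.24777459]), 'wrist_force': array([-1.21977935,  1.56980555, -1.29183483]), 'width': 0.5805982268803543, 'grip_force': 21.413586465641856}
260 0.013 -0.0
274 0.004 -0.001
288 -0.004 0.001
302 0.021 0.069
316 0.018 0.074
330 0.014 0.078
344 0.01 0.081
358 -0.001 0.074
372 -0.02 0.056
386 -0.04 0.039
400 -0.082 -0.001
414 -0.092 -0.001
428 -0.103 -0.0
442 -0.117 -0.002
456 0.029 0.153
470 0.028 0.155
```

View pics/c.png

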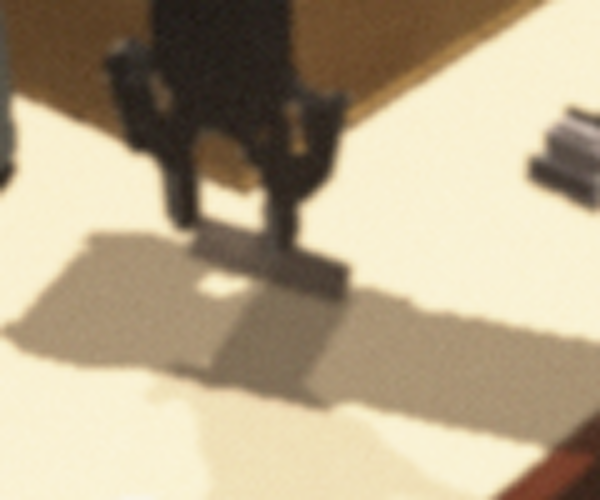

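The stone pivots on its far edge. It is at about 42-45°, going by depth and the picture (stone around (270,255)). I'll continue to about 80°.

drive_tool:
  claw: [40,40,40,40,40,40,40,40]
  slide:
    - [0.0064,-0.0127,0.01]
    - [0.013,-0.026,0.018]
    - [0.02,-0.04,0.025]
    - [0.0275,-0.0547,0.031]
    - [0.035,-0.0697,0.034]
    - [0.0427,-0.085,0.037]
    - [0.0505,-0.1005,0.039]
    - [0.0582,-0.1159,0.039]
  yaw: [0,0,0,0,0,0,0,0]

```text
time: 8.23
tool_pos: [0.502, 0.2545, 0.2694]
tcp_rot: [1.644, 2.674, 0.006]
wrist_force: [-2.4, -0.3, 14.2]
width: 0.581
grip_force: 29.6
```

```bash
cat >> h.py <<'E'
def prof(tag,r0=260,r1=450,st=12,col=320):
    c=shot('wrist',tag); s=bot.read_state(); print({k:np.round(s[k],3) for k in ('tool_pos','wrist_force','width','grip_force')})
    a=np.array([-.449,.894]); print('tcp s',(s['tool_pos'][:2]-[.4805,.295])@a)
    for r in range(r0,r1,st):
        p=dep(c,(col,r))[0]; print(r,((p[:2]-[.4805,.295])@a).round(4),p[2].round(4))
E
python3 -c "
from h import *
prof('w5')"
```

```text
{'tool_pos': array([0.503, 0.253, 0.27 ]), 'wrist_force': array([-2.486, -0.895, 11.563]), 'width': np.float64(0.581), 'grip_force': np.float64(29.053)}
tcp s -0.047226522705638194
260 -0.0411 0.0493
272 -0.0342 0.0812
284 -0.0317 0.0986
296 -0.0363 0.0989
308 -0.0411 0.0991
320 -0.0449 0.1012
332 -0.0489 0.1028
344 -0.118 -0.0001
356 -0.127 0.0001
368 -0.1365 -0.0003
380 -0.1459 -0.0001
392 -0.1572 -0.0019
404 -0.1661 -0.0004
416 -0.1765 -0.0004
428 -0.1867 0.0001
440 -0.1972 0.0006
```

About 79° now, and the pivot edge hasn't slipped. Next is the last 10°.

drive_tool:
  claw: [40,40,40,40,40,40]
  slide:
    - [0.0039,-0.0078,0]
    - [0.0078,-0.0156,-0.001]
    - [0.0115,-0.023,-0.002]
    - [0.0153,-0.0304,-0.003]
    - [0.0153,-0.0304,-0.003]
    - [0.0153,-0.0304,-0.003]
  yaw: [0,0,0,0,0,0]

```text
time: 8.78
tool_pos: [0.5107, 0.2392, 0.2686]
tcp_rot: [1.643, 2.671, 0.009]
wrist_force: [-0.8, 0.4, 12.6]
width: 0.581
grip_force: 38.0
```

```bash
python3 -c "
from h import *
prof('w6',230,350,8)"
```

```text
{'tool_pos': array([0.511, 0.239, 0.269]), 'wrist_force': array([-1.09 , -0.318, 12.584]), 'width': np.float64(0.584), 'grip_force': np.float64(38.015)}
tcp s -0.06339077098558259
230 -0.052 0.0219
238 -0.0515 0.0375
246 -0.0503 0.0532
254 -0.0499 0.065
262 -0.0491 0.0768
270 -0.0487 0.0863
278 -0.0482 0.0954
286 -0.0494 0.0998
294 -0.0525 0.0999
302 -0.0554 0.1004
310 -0.0583 0.101
318 -0.0616 0.1009
326 -0.0657 0.0995
334 -0.0684 0.1006
342 -0.1344 -0.0008
```

It stands on its end at about 88°, top at z ≈ 0.100. I'll release it and see whether it holds.

drive_tool:
  claw: [48,55,62,70,85,85]
  slide:
    - [0,0,0]
    - [0,0,0]
    - [0,0,0]
    - [0,0,0]
    - [0,0,0]
    - [0,0,0]
  yaw: [0,0,0,0,0,0]

```text
time: 9.33
tool_pos: [0.5078, 0.2391, 0.2641]
tcp_rot: [-1.645, -2.676, 0.002]
wrist_force: [-1.2, 1.2, -0.6]
width: 0.996
grip_force: 0.0
```

```bash
python3 -c "
from h import *
prof('w7',230,350,8)"
```

```text
{'tool_pos': array([0.508, 0.239, 0.264]), 'wrist_force': array([-0.355, -0.504, -0.227]), 'width': np.float64(0.995), 'grip_force': np.float64(0.0)}
tcp s -0.06205857777627645
230 -0.0533 0.0076
238 -0.0538 0.0205
246 -0.0544 0.0318
254 -0.0543 0.0439
262 -0.0551 0.0526
270 -0.0549 0.0628
278 -0.0559 0.0693
286 -0.0553 0.0786
294 -0.056 0.0845
302 -0.0559 0.0916
310 -0.0565 0.0969
318 -0.0578 0.1004
326 -0.0612 0.1
334 -0.0643 0.1003
342 -0.0678 0.1
```

It stands by itself with its smooth face at s ≈ -56 mm. I'll shift back and grip the trailing top corner, then tip it over to the other side.

drive_tool:
  claw: [85,85,60,40,40,40,40,40]
  slide:
    - [-0.0094,0.0188,0.002]
    - [-0.0094,0.0188,0.002]
    - [-0.0094,0.0188,0.002]
    - [-0.0094,0.0188,0.002]
    - [-0.0094,0.0188,0.002]
    - [-0.0094,0.0188,0.002]
    - [-0.0094,0.0188,0.002]
    - [-0.0094,0.0188,0.002]
  yaw: [0,0,0,0,0,0,0,0]

```text
time: 10.05
tool_pos: [0.5035, 0.2488, 0.266]
tcp_rot: [1.645, 2.676, 0.0]
wrist_force: [0.1, -0.6, 2.5]
width: 0.594
grip_force: 20.8
```

```bash
python3 -c "
from h import *
prof('w8',270,350,8)"
```

```text
{'tool_pos': array([0.503, 0.249, 0.266]), 'wrist_force': array([-1.37 , -1.001,  2.811]), 'width': np.float64(0.595), 'grip_force': np.float64(20.814)}
tcp s -0.05155287740186054
270 -0.0521 0.0454
278 -0.0519 0.0556
286 -0.0524 0.0635
294 -0.0524 0.0717
302 -0.0514 0.0813
310 -0.0513 0.0885
318 -0.0512 0.0951
326 -0.0522 0.0992
334 -0.0557 0.0989
342 -0.0587 0.0995
```

drive_tool:
  claw: [40,40,40,40,40]
  slide:
    - [0.0077,-0.0154,0.002]
    - [0.0155,-0.031,0.003]
    - [0.0233,-0.0465,0.002]
    - [0.031,-0.062,0.001]
    - [0.031,-0.062,0.001]
  yaw: [0,0,0,0,0]

```text
time: 10.52
tool_pos: [0.5197, 0.2161, 0.2662]
tcp_rot: [1.647, 2.674, -0.0]
wrist_force: [0.1, 0.4, 4.9]
width: 0.592
grip_force: 21.6
```

```bash
python3 -c "
from h import *
prof('w9',230,380,10)"
```

```text
{'tool_pos': array([0.519, 0.217, 0.266]), 'wrist_force': array([-1.359, -0.533,  4.535]), 'width': np.float64(0.597), 'grip_force': np.float64(21.668)}
tcp s -0.08745725164450083
230 -0.0684 0.0463
240 -0.071 0.0532
250 -0.0738 0.0591
260 -0.0759 0.0659
270 -0.0782 0.0716
280 -0.0805 0.0768
290 -0.0826 0.0818
300 -0.084 0.0879
310 -0.0852 0.0938
320 -0.0874 0.0975
330 -0.0895 0.1012
340 -0.0948 0.0992
350 -0.0998 0.098
360 -0.1061 0.0952
370 -0.1788 -0.0011
```

Tilted 20° as planned. Continue to 60°.

drive_tool:
  claw: [40,40,40,40,40,40,40,40]
  slide:
    - [0.0077,-0.0154,-0.003]
    - [0.0153,-0.0304,-0.0076]
    - [0.0226,-0.045,-0.0136]
    - [0.0297,-0.0592,-0.021]
    - [0.0365,-0.0726,-0.03]
    - [0.043,-0.0855,-0.04]
    - [0.0488,-0.0973,-0.051]
    - [0.0544,-0.1083,-0.063]
  yaw: [0,0,0,0,0,0,0,0]

```text
time: 11.23
tool_pos: [0.5464, 0.1628, 0.234]
tcp_rot: [1.645, 2.676, -0.001]
wrist_force: [1.1, -3.1, 2.8]
width: 0.593
grip_force: 24.3
```

```bash
python3 -c "
from h import *
prof('w10',190,400,12)"
```

```text
{'tool_pos': array([0.546, 0.162, 0.233]), 'wrist_force': array([ 2.547, -3.357,  3.181]), 'width': np.float64(0.596), 'grip_force': np.float64(24.481)}
tcp s -0.14846159874988357
190 -0.1033 0.0433
202 -0.1078 0.0441
214 -0.112 0.0464
226 -0.1157 0.0499
238 -0.12 0.0514
250 -0.1236 0.0546
262 -0.1277 0.0564
274 -0.1316 0.0585
286 -0.1354 0.061
298 -0.1392 0.063
310 -0.143 0.0651
322 -0.1468 0.0672
334 -0.1502 0.0698
346 -0.1994 -0.0005
358 -0.2071 -0.0004
370 -0.2155 -0.0009
382 -0.2236 -0.0009
394 -0.2313 0.0001
```

drive_tool:
  claw: [40,40,40,40,40,40,40]
  slide:
    - [0.005,-0.01,-0.0134]
    - [0.0095,-0.019,-0.0276]
    - [0.0134,-0.0266,-0.0428]
    - [0.0167,-0.0333,-0.0586]
    - [0.0193,-0.0384,-0.075]
    - [0.0214,-0.0425,-0.092]
    - [0.0214,-0.0425,-0.094]
  yaw: [0,0,0,0,0,0,0]

```text
time: 11.87
tool_pos: [0.5543, 0.1417, 0.1865]
tcp_rot: [-1.642, -2.671, 0.009]
wrist_force: [-13.0, -6.2, 19.2]
width: 0.596
grip_force: 33.8
```

```bash
python3 -c "
from h import *
prof('w11',130,360,14)"
```

```text
{'tool_pos': array([0.554, 0.142, 0.187]), 'wrist_force': array([-11.583,  -6.493,  13.235]), 'width': np.float64(0.595), 'grip_force': np.float64(32.939)}
tcp s -0.17013806792807104
130 -0.1011 0.0236
144 -0.1054 0.0227
158 -0.1096 0.0242
172 -0.114 0.0235
186 -0.1185 0.0234
200 -0.1231 0.0229
214 -0.1275 0.0238
228 -0.1321 0.0244
242 -0.137 0.0239
256 -0.1421 0.0233
270 -0.1467 0.0244
284 -0.1523 0.0232
298 -0.1575 0.0233
312 -0.1626 0.0238
326 -0.168 0.024
340 -0.1886 -0.0007
354 -0.1952 -0.0002
```

```bash
python3 - <<'E'
from h import *
c=load('top0'); v,u=np.mgrid[100:215,300:500]; P=dep(c,np.c_[u.ravel(),v.ravel()]); 
k=(P[:,2]>.05)&(P[:,2]<.19)
for y in np.arange(.08,.24,.02):
    q=P[k&(abs(P[:,1]-y)<.01)]; print(y.round(2),len(q), q[:,0].min() if len(q) else None, q[:,2].min() if len(q) else None)
c=load('w11'); v,u=np.mgrid[0:480:3,0:640:3]; P=dep(c,np.c_[u.ravel(),v.ravel()]); k=(P[:,2]>.03)&(P[:,0]>.58)&(P[:,2]<.2)
print(len(P[k]), P[k][P[k][:,0].argsort()[:5]])
E
```

```text
0.08 135 0.6395876759351172 0.05042118661754991
0.1 135 0.6340113639491168 0.05011021499407953
0.12 134 0.6284737262853004 0.05318902486309551
0.14 133 0.6232595814993152 0.051432470565430544
0.16 137 0.6176980093634643 0.05078718261327486
0.18 133 0.6124106483732739 0.05041096091325348
0.2 129 0.6071117947649178 0.0508622397249352
0.22 97 0.6038750518597797 0.052578339868922574
3843 [[0.58003395 0.16722064 0.06651653]
 [0.58003948 0.16732297 0.07367922]
 [0.58016441 0.16758268 0.07050549]
 [0.58019827 0.16747738 0.06288116]
 [0.58020165 0.14827795 0.05314464]]
```

The stone lies flat with its smooth face up, top at z ≈ 0.0235. I'll release it, rise, and measure its pose from the wrist.

drive_tool:
  claw: [48,55,62,68,68,68,68,68]
  slide:
    - [0,0,0]
    - [0,0,0]
    - [0,0,0]
    - [0,0,0]
    - [0,0,0.05]
    - [0,0,0.12]
    - [0,0,0.2]
    - [0,0,0.2]
  yaw: [0,0,0,0,0,0,0,0]

```text
time: 12.58
tool_pos: [0.5549, 0.1425, 0.2915]
tcp_rot: [-1.642, -2.673, 0.005]
wrist_force: [-13.4, -3.9, 4.7]
width: 0.793
grip_force: 0.0
```

drive_tool:
  claw: [68,68,68,68]
  slide:
    - [-0.04,0.08,0.05]
    - [-0.04,0.08,0.05]
    - [-0.04,0.08,0.05]
    - [-0.04,0.08,0.05]
  yaw: [0,0,0,0]

```text
time: 12.92
tool_pos: [0.5365, 0.183, 0.312]
tcp_rot: [1.643, 2.678, 0.0]
wrist_force: [-0.7, -0.4, -0.2]
width: 0.796
grip_force: 0.0
```

```bash
cat >> h.py <<'E'
def stone(tag,zlo=.012,zhi=.035,zt=.024,ctr=(.536,.183),rad=.07):
    c=shot('wrist',tag); s=bot.read_state(); print({k:np.round(s[k],4) for k in ('tool_pos','tcp_rot','wrist_force','width')})
    P=c['eye']+ray(c,np.indices((480,640))[::-1].reshape(2,-1).T)*c['depth'].reshape(-1,1)
    m=((P[:,2]>zlo)&(P[:,2]<zhi)&(np.hypot(*(P[:,:2]-ctr).T)<rad)).reshape(480,640).astype(np.uint8)
    q=max(cv2.findContours(m,cv2.RETR_EXTERNAL,cv2.CHAIN_APPROX_NONE)[0],key=cv2.contourArea)[:,0]
    w=plane(c,q,zt)[:,:2]*1000; r=cv2.minAreaRect(np.float32(w)); print(r,cv2.boxPoints(r).round().tolist(),'z med',np.median(P[m.ravel()>0,2]))
E
python3 -c "
from h import *
stone('w12')"
```

```text
{'tool_pos': array([0.5365, 0.1825, 0.3115]), 'tcp_rot': array([-1.6435e+00, -2.6767e+00,  1.5000e-03]), 'wrist_force': array([-0.1817,  0.0284, -0.1444]), 'width': np.float64(0.7997)}
((533.9381103515625, 184.01361083984375), (51.6676139831543, 100.64998626708984), 25.479402542114258) [[489.0, 218.0], [532.0, 127.0], [579.0, 150.0], [536.0, 241.0]] z med 0.023553524376301982
```

Stone at (534,184), axis 25.5°. The earlier side force of 13 N was probably the wrist leaning on the box. I'll descend at the centre and watch the force.

drive_tool:
  claw: [70,70,70,70,70,70,70,70]
  slide:
    - [-0.005,0.003,-0.06]
    - [-0.005,0.003,-0.12]
    - [-0.005,0.003,-0.17]
    - [-0.005,0.003,-0.21]
    - [-0.005,0.003,-0.24]
    - [-0.005,0.003,-0.26]
    - [-0.005,0.003,-0.27]
    - [-0.005,0.003,-0.27]
  yaw: [-0.0065,-0.0065,-0.0065,-0.0065,-0.0065,-0.0065,-0.0065,-0.0065]

```text
time: 13.63
tool_pos: [0.5336, 0.1833, 0.1758]
tcp_rot: [-1.672, -2.657, 0.004]
wrist_force: [-0.1, -0.2, 0.3]
width: 0.816
grip_force: 0.0
```

drive_tool:
  claw: [50,40,40,40,40,40]
  slide:
    - [0,0,0]
    - [0,0,0]
    - [0,0,0]
    - [0,0,0]
    - [0,0,0.03]
    - [-0.02,0,0.08]
  yaw: [0,0,0,0,0,0]
  newtons: 45

```text
time: 14.13
tool_pos: [0.5237, 0.1836, 0.2158]
tcp_rot: [-1.671, -2.657, 0.005]
wrist_force: [0.5, 0.1, -2.9]
width: 0.599
grip_force: 49.4
```

drive_tool:
  claw: [40,40,40,40,40,40,40,40]
  slide:
    - [-0.02,0,0.06]
    - [-0.02,-0.02,0.14]
    - [-0.02,-0.08,0.22]
    - [0,-0.16,0.29]
    - [0.02,-0.23,0.34]
    - [0.022,-0.3,0.36]
    - [0.022,-0.37,0.36]
    - [0.022,-0.44,0.36]
  yaw: [-0.01,-0.02,-0.03,-0.04,-0.05,-0.06,-0.07,-0.0722]

```text
time: 14.8
tool_pos: [0.5356, -0.0355, 0.4007]
tcp_rot: [1.96, 2.449, 0.005]
wrist_force: [0.7, 0.3, -3.2]
width: 0.598
grip_force: 49.6
```

drive_tool:
  claw: [40,40,40,40,40,40]
  slide:
    - [0,-0.07,0]
    - [0,-0.12,0]
    - [0,-0.155,0]
    - [0,-0.155,0]
    - [0,-0.155,0]
    - [0,-0.155,0]
  yaw: [0,0,0,0,0,0]

```text
time: 15.3
tool_pos: [0.5349, -0.1111, 0.3974]
tcp_rot: [-1.962, -2.452, -0.001]
wrist_force: [-0.5, 0.6, -3.0]
width: 0.597
grip_force: 49.5
```

```bash
python3 - <<'E'
from h import *
c=shot('wrist','w13'); s=bot.read_state(); print({k:np.round(s[k],4) for k in ('tool_pos','tcp_rot','wrist_force','width')})
E
```

```text
{'tool_pos': array([ 0.535 , -0.1107,  0.3974]), 'tcp_rot': array([-1.9614e+00, -2.4531e+00, -4.0000e-04]), 'wrist_force': array([ 0.2763,  0.1248, -3.2525]), 'width': np.float64(0.5921)}
```

View pics/w13.png

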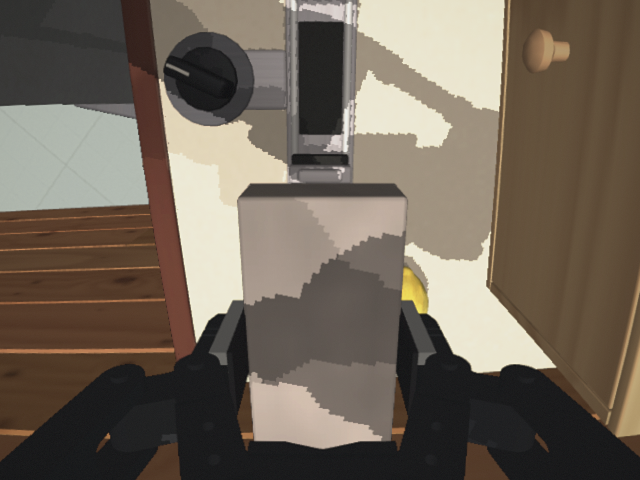

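The wrist view shows the stone smooth face up in the fingers, its end edge at row 197 (columns 239-407). The holder's black bed is at (299-343, 22-134), the near jaw pad at rows 154-165, and the knob's centre at (207,78). I'll measure those.

```bash
python3 - <<'E'
from h import *
c=load('w13'); t=load('top0')
g=c['color'].max(2)
k=np.zeros((480,640),np.uint8); k[10:145,290:350]=(g[10:145,290:350]<60)
q=max(cv2.findContours(k,cv2.RETR_EXTERNAL,cv2.CHAIN_APPROX_NONE)[0],key=cv2.contourArea)[:,0]
w=plane(c,q,.025)[:,:2]*1000; r=cv2.minAreaRect(np.float32(w)); print('bed',r)
g2=t['color'].max(2); k=np.zeros((480,640),np.uint8); k[205:245,388:436]=(g2[205:245,388:436]<80)
q=max(cv2.findContours(k,cv2.RETR_EXTERNAL,cv2.CHAIN_APPROX_NONE)[0],key=cv2.contourArea)[:,0]
w=plane(t,q,.025)[:,:2]*1000; print('bed top',cv2.minAreaRect(np.float32(w)))
print('depth bed',dep(c,(320,80)),'jaw',dep(c,(320,160)),dep(c,(320,172)))
print('tri bed', tri(c,(321,78),t,(412,224)))
S=plane(c,[(239,197),(407,197)],.2456)*1000; print('stone end',S.round(1),S.mean(0))
print('pad',plane(c,[(292,154),(349,154),(292,165),(349,165)],.041).round(4))
print('knob',plane(c,[(207,78)],.06),dep(c,(215,80)))
k=np.zeros((480,640),np.uint8); P=c['eye']+ray(c,np.indices((480,640))[::-1].reshape(2,-1).T)*c['depth'].reshape(-1,1); z=P[:,2].reshape(480,640)
k[30:130,160:255]=(z[30:130,160:255]>.05); q=max(cv2.findContours(k,cv2.RETR_EXTERNAL,cv2.CHAIN_APPROX_NONE)[0],key=cv2.contourArea)[:,0]
print('bar',cv2.minAreaRect(np.float32(plane(c,q,.06)[:,:2]*1000)))
E
```

```text
bed ((513.7727661132812, -17.454647064208984), (33.68841552734375, 82.0372314453125), 12.49178695678711)
bed top ((513.5719604492188, -15.514888763427734), (31.56348419189453, 81.68062591552734), 11.464860916137695)
depth bed [[ 0.51364251 -0.01833546  0.02400334]] jaw [[ 0.52668183 -0.07634069  0.04109185]] [[ 0.52868793 -0.08531861  0.04130353]]
tri bed (array([ 0.51308961, -0.01715011,  0.01999501]), np.float64(0.002258836231228331))
stone end [[501.2 -66.8 245.6]
 [549.1 -56.  245.6]] [525.17912589 -61.4048679  245.6       ]
pad [[ 0.5048 -0.0766  0.041 ]
 [ 0.5473 -0.067   0.041 ]
 [ 0.5065 -0.0848  0.041 ]
 [ 0.5493 -0.0752  0.041 ]]
knob [[ 0.43745796 -0.03537308  0.06      ]] [[ 0.44296953 -0.03555616  0.05922879]]
bar ((429.197509765625, -36.2372932434082), (14.392516136169434, 46.55251693725586), 77.42874145507812)
```

Bed centre (513.7,-17.0), axis 12.5°. The stone is centred on the TCP within 1 mm. I'll move over the bed and down.

drive_tool:
  claw: [40,40,40,40,40,40,40,40]
  slide:
    - [-0.02,0.07,0]
    - [-0.035,0.14,-0.02]
    - [-0.0426,0.1874,-0.08]
    - [-0.0426,0.1874,-0.15]
    - [-0.0426,0.1874,-0.21]
    - [-0.0426,0.1874,-0.25]
    - [-0.0426,0.1874,-0.27]
    - [-0.0426,0.1874,-0.27]
  yaw: [0,0,0,0,0,0,0,0]

```text
time: 16.02
tool_pos: [0.5123, -0.0167, 0.2599]
tcp_rot: [-1.957, -2.451, 0.005]
wrist_force: [-1.2, 0.0, -3.2]
width: 0.596
grip_force: 49.4
```

drive_tool:
  claw: [40,40]
  slide:
    - [0,0,0]
    - [0,0,0]
  yaw: [0,0,0]

```text
$.yaw: bad value
```

drive_tool:
  claw: [40,40,40,40,40,40,40]
  slide:
    - [0.002,0,-0.03]
    - [0.002,0,-0.05]
    - [0.002,0,-0.07]
    - [0.002,0,-0.085]
    - [0.002,0,-0.095]
    - [0.002,0,-0.1]
    - [0.002,0,-0.1]
  yaw: [0,0,0,0,0,0,0]

```text
time: 16.6
tool_pos: [0.5147, -0.0179, 0.2122]
tcp_rot: [-1.962, -2.452, 0.001]
wrist_force: [0.3, -0.1, -2.9]
width: 0.596
grip_force: 49.4
```

drive_tool:
  claw: [40,40,40,40,40,40]
  slide:
    - [-0.001,0.001,-0.008]
    - [-0.001,0.001,-0.014]
    - [-0.001,0.001,-0.018]
    - [-0.001,0.001,-0.021]
    - [-0.001,0.001,-0.023]
    - [-0.001,0.001,-0.023]
  yaw: [0,0,0,0,0,0]

```text
time: 17.1
tool_pos: [0.5147, -0.0174, 0.2036]
tcp_rot: [-1.962, -2.453, 0.001]
wrist_force: [-9.0, -0.8, 16.8]
width: 0.599
grip_force: 51.7
```

drive_tool:
  claw: [40,50,54,58,64,70,70,70]
  slide:
    - [0,0,0.002]
    - [0,0,0.002]
    - [0,0,0.002]
    - [0,0,0.002]
    - [0,0,0.002]
    - [0,0,0.002]
    - [0,0,0.03]
    - [0,0,0.08]
  yaw: [0,0,0,0,0,0,0,0]
  newtons: 20

```text
time: 17.77
tool_pos: [0.5125, -0.0172, 0.2383]
tcp_rot: [-1.959, -2.448, 0.006]
wrist_force: [-0.5, -0.3, -0.4]
width: 0.821
grip_force: 0.0
```

drive_tool:
  claw: [70,70,70,70,70,70,70]
  slide:
    - [0,0,0.08]
    - [0.02,-0.06,0.16]
    - [0.03,-0.12,0.22]
    - [0.03,-0.12,0.22]
    - [0.03,-0.12,0.22]
    - [0.03,-0.12,0.22]
    - [0.03,-0.12,0.22]
  yaw: [0,0,0,0,0,0,0]

```text
time: 18.35
tool_pos: [0.5283, -0.0767, 0.3487]
tcp_rot: [-1.96, -2.45, 0.002]
wrist_force: [0.8, 0.9, -0.9]
width: 0.823
grip_force: 0.0
```

```bash
python3 - <<'E'
from h import *
stone('w14',zlo=.044,zhi=.056,zt=.049,ctr=(.5137,-.017),rad=.058)
cv2.imwrite('pics/d.png',load('w14')['color'][:,:,::-1])
E
```

```text
{'tool_pos': array([ 0.5282, -0.0765,  0.3484]), 'tcp_rot': array([-1.9592, -2.4499,  0.003 ]), 'wrist_force': array([ 0.2366, -1.0756, -0.1613]), 'width': np.float64(0.8194)}
((515.8402709960938, -16.98977279663086), (51.777889251708984, 99.33058166503906), 12.798595428466797) [[480.0, 26.0], [502.0, -71.0], [552.0, -60.0], [530.0, 37.0]] z med 0.048485521112856284
```

View pics/d.png

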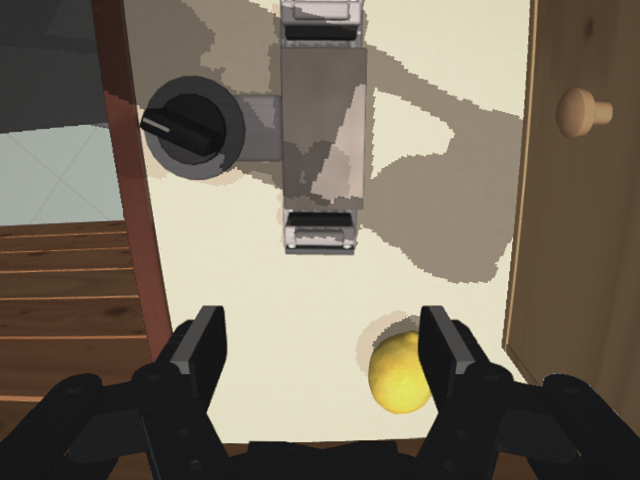

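The stone is on the bed at (516,-17), angle 12.8°, top at z ≈ 0.0485, with equal gaps to the jaws (pads at rows 30 and 218). The knob's centre is at (195,128). Now the knob at (428,-36), bar at about -12°.

drive_tool:
  claw: [50,50,50,50,50,50,50,50]
  slide:
    - [-0.05,0.02,0]
    - [-0.1,0.04,0]
    - [-0.15,0.06,0]
    - [-0.2,0.081,0]
    - [-0.2,0.081,0]
    - [-0.2,0.081,0]
    - [-0.2,0.081,-0.05]
    - [-0.2,0.081,-0.1]
  yaw: [0.038,0.076,0.115,0.153,0.19,0.23,0.27,0.305]

```text
time: 19.07
tool_pos: [0.4292, -0.0359, 0.3004]
tcp_rot: [0.599, 3.082, 0.0]
wrist_force: [1.7, -0.9, 0.2]
width: 0.586
grip_force: 0.0
```

drive_tool:
  claw: [50,50,50,50,50,50]
  slide:
    - [0,0,0]
    - [0,0,0]
    - [0,0,0]
    - [0,0,0]
    - [0,0,0]
    - [0,0,0]
  yaw: [0.03,0.058,0.058,0.058,0.058,0.058]

```text
time: 19.57
tool_pos: [0.4293, -0.0366, 0.3009]
tcp_rot: [-0.33, -3.124, -0.0]
wrist_force: [-1.3, -0.2, 0.0]
width: 0.584
grip_force: 0.0
```

drive_tool:
  claw: [50,50,50,50,50,50,50,50]
  slide:
    - [-0.002,0.001,-0.05]
    - [-0.002,0.001,-0.09]
    - [-0.002,0.001,-0.12]
    - [-0.002,0.001,-0.15]
    - [-0.002,0.001,-0.17]
    - [-0.002,0.001,-0.182]
    - [-0.002,0.001,-0.186]
    - [-0.002,0.001,-0.186]
  yaw: [0,0,0,0,0,0,0,0]

```text
time: 20.23
tool_pos: [0.4284, -0.0364, 0.208]
tcp_rot: [-0.328, -3.124, 0.0]
wrist_force: [0.3, 0.3, 0.4]
width: 0.587
grip_force: 0.0
```

drive_tool:
  claw: [30,15,5,5,5,5,5,5]
  slide:
    - [0,0,0]
    - [0,0,0]
    - [0,0,0]
    - [0,0,0]
    - [0,0,0]
    - [0,0,0]
    - [0,0,0]
    - [0,0,0]
  yaw: [0,0,0,0,0,0,0,0]
  newtons: 80

```text
time: 20.9
tool_pos: [0.429, -0.0364, 0.2092]
tcp_rot: [0.329, 3.123, 0.0]
wrist_force: [-0.9, 0.8, 6.1]
width: 0.144
grip_force: 78.3
```

drive_tool:
  claw: [5,5,5,5,5,5,5,5]
  slide:
    - [0,0,0]
    - [0,0,0]
    - [0,0,0]
    - [0,0,0]
    - [0,0,0]
    - [0,0,0]
    - [0,0,0]
    - [0,0,0]
  yaw: [-0.03,-0.06,-0.09,-0.12,-0.15,-0.18,-0.21,-0.24]

```text
time: 21.57
tool_pos: [0.4283, -0.0375, 0.2092]
tcp_rot: [1.457, 2.782, -0.006]
wrist_force: [-5.6, -6.7, 10.0]
width: 0.148
grip_force: 79.1
```

```bash
python3 - <<'E'
from h import *
s=bot.read_state(); print({k:np.round(s[k],3) for k in ('tool_pos','tcp_rot','wrist_force','torque','width','grip_force')})
c=shot('wrist','w15'); c=shot('top','t2')
E
```

```text
{'tool_pos': array([ 0.428, -0.037,  0.209]), 'tcp_rot': array([ 1.457,  2.782, -0.006]), 'wrist_force': array([-5.632, -6.698, 10.04 ]), 'torque': array([-1.264,  1.022,  0.314]), 'width': np.float64(0.148), 'grip_force': np.float64(79.089)}
```

drive_tool:
  claw: [5,5,5,5,5]
  slide:
    - [0,0,0]
    - [0,0,0]
    - [0,0,0]
    - [0,0,0]
    - [0,0,0]
  yaw: [-0.015,-0.03,-0.045,-0.057,-0.057]

```text
time: 22.08
tool_pos: [0.428, -0.0377, 0.2092]
tcp_rot: [1.696, 2.644, -0.007]
wrist_force: [-7.4, -9.0, 11.1]
width: 0.148
grip_force: 79.3
```

```bash
cat > k.py <<'E'
from h import *
s=bot.read_state(); r=s['tcp_rot']; a=2*np.degrees(np.arctan2(r[1],r[0])); knob=np.radians((12.5-(a-180))%180); print('knob',knob.round(3),{k:np.round(s[k],3) for k in ('wrist_force','torque','width','grip_force')})
E
python3 k.py
```

```text
knob 1.359 {'wrist_force': array([-7.419, -8.959, 11.149]), 'torque': array([-1.454,  1.132,  0.182]), 'width': np.float64(0.148), 'grip_force': np.float64(79.279)}
```

drive_tool:
  claw: [5,5,5]
  slide:
    - [0,0,0]
    - [0,0,0]
    - [0,0,0]
  yaw: [-0.01,-0.02,-0.03]

```text
time: 22.33
tool_pos: [0.4278, -0.0377, 0.2092]
tcp_rot: [1.818, 2.562, -0.008]
wrist_force: [-7.6, -9.5, 12.7]
width: 0.145
grip_force: 79.5
```

```bash
python3 k.py; python3 - <<'E'
from h import *
c=shot('top','t3'); cv2.imwrite('pics/e.png',cv2.resize(c['color'][190:290,350:470,::-1],(720,600),interpolation=cv2.INTER_CUBIC))
E
```

```text
knob 1.452 {'wrist_force': array([-7.621, -9.508, 12.677]), 'torque': array([-1.451,  1.305,  0.482]), 'width': np.float64(0.145), 'grip_force': np.float64(79.517)}
```

View pics/e.png

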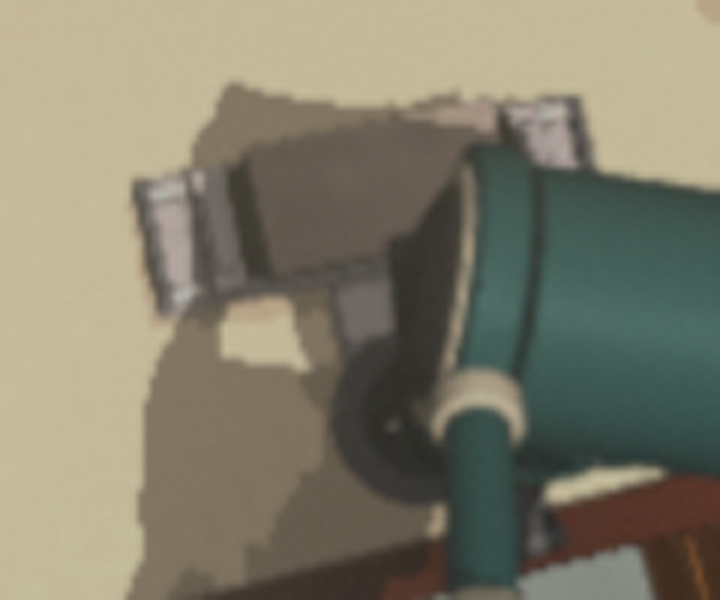

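Both jaws touch the stone's ends (pads at x ≈ 250 and 500 in the crop). The torque has risen to 0.48 N m, about 11-13 N. A little more, then release.

drive_tool:
  claw: [5,5]
  slide:
    - [0,0,0]
    - [0,0,0]
  yaw: [-0.009,-0.018]

```text
time: 22.55
tool_pos: [0.4277, -0.0377, 0.2091]
tcp_rot: [1.889, 2.51, -0.008]
wrist_force: [-7.6, -8.9, 12.4]
width: 0.147
grip_force: 79.6
```

```bash
python3 k.py
```

```text
knob 1.509 {'wrist_force': array([-7.61 , -8.854, 12.392]), 'torque': array([-1.496,  1.342,  0.539]), 'width': np.float64(0.147), 'grip_force': np.float64(79.615)}
```

Torque 0.539 N m is about 15 N per jaw, which is where I want it. I'll release and retreat.

drive_tool:
  claw: [15,25,35,45,50,50,50,50]
  slide:
    - [0,0,0]
    - [0,0,0]
    - [0,0,0]
    - [0,0,0]
    - [0,0,0]
    - [0,0,0.02]
    - [0,0,0.06]
    - [0,0,0.12]
  yaw: [0,0,0,0,0,0,0,0]

```text
time: 23.22
tool_pos: [0.4268, -0.036, 0.2669]
tcp_rot: [-1.889, -2.504, 0.004]
wrist_force: [0.4, 1.1, 0.1]
width: 0.583
grip_force: 0.0
```

drive_tool:
  claw: [50,50,50,50,50,50,50,50]
  slide:
    - [0,0,0.08]
    - [0.05,-0.05,0.16]
    - [0.12,-0.1,0.2]
    - [0.18,-0.16,0.2]
    - [0.2,-0.18,0.2]
    - [0.2,-0.18,0.2]
    - [0.2,-0.18,0.2]
    - [0.2,-0.18,0.2]
  yaw: [0,0,0,0,0,0,0,0]

```text
time: 23.88
tool_pos: [0.5278, -0.1261, 0.3678]
tcp_rot: [-1.892, -2.506, 0.001]
wrist_force: [-0.4, 0.9, -0.4]
width: 0.587
grip_force: 0.0
```

```bash
python3 - <<'E'
from h import *
stone('w16',zlo=.044,zhi=.056,zt=.049,ctr=(.5137,-.017),rad=.058)
c=load('w16'); print('bed plane tilt'); P=c['eye']+ray(c,np.indices((480,640))[::-1].reshape(2,-1).T)*c['depth'].reshape(-1,1)
for f,lo,hi,ctr,rad in [('bar',.052,.07,(.428,-.036),.03)]:
    m=((P[:,2]>lo)&(P[:,2]<hi)&(np.hypot(*(P[:,:2]-ctr).T)<rad)); print(f,cv2.minAreaRect(np.float32(P[m,:2]*1000)))
m=(P[:,2]>.044)&(P[:,2]<.056)&(np.hypot(*(P[:,:2]-(.5137,-.017)).T)<.035); n=np.linalg.svd(P[m]-P[m].mean(0),full_matrices=False)[2][2]; print(n)
cv2.imwrite('pics/f.png',c['color'][:,:,::-1])
E
```

```text
{'tool_pos': array([ 0.5275, -0.1257,  0.3676]), 'tcp_rot': array([-1.8910e+00, -2.5063e+00,  7.0000e-04]), 'wrist_force': array([-0.2719, -0.0854, -0.6153]), 'width': np.float64(0.5795)}
((517.6885375976562, -24.622417449951172), (51.804420471191406, 84.16264343261719), 12.66954517364502) [[483.0, 11.0], [502.0, -71.0], [552.0, -60.0], [534.0, 22.0]] z med 0.048485142445102936
bed plane tilt
bar ((427.81201171875, -36.48418045043945), (14.98026180267334, 45.6296501159668), 16.01940155029297)
[-8.15531962e-05 -5.07654507e-04  9.99999868e-01]
```

View pics/f.png

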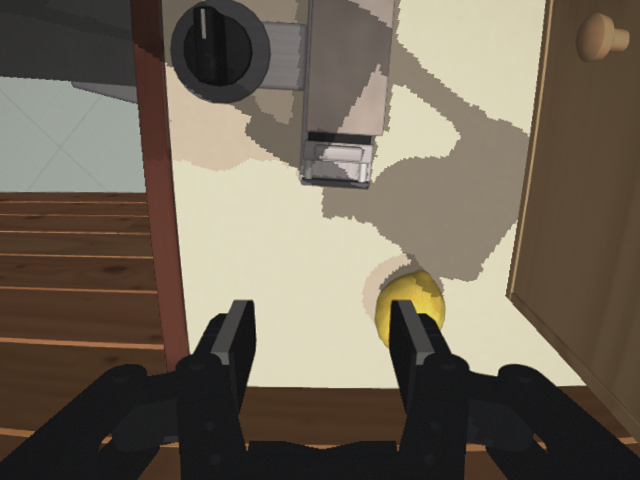

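The stone is flat, smooth face up, with its near end at -50.2 mm and the jaw pad against it (row 137). The knob has stayed at about 1.51 rad, and the arm is clear. I'll hand it in.

```bash
python3 -c "
from workcell import bot
print(bot.finish_job())"
```

```text
the job is handed in; nothing more can be done
None
```

I turned the stone over and clamped it smooth face up on the holder bed, each jaw pressing at about 15 N (estimated from knob torque), and handed the job in after about 24 s; no verdict came back.

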